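# Hold the pickup over the trigger wheel

### The job

Take the steel shaft with the toothed wheel from the low wooden rest and set it down (do not drop it) in the two notches of the taller steel stand, wheel midway between them, and let go. Then carry the grey sensor pickup over the tools in between, bumping and shifting nothing, and hold it upright about 10 mm above the top of the wheel, centred, its long side along the shaft, never touching shaft or stand with it. Finish like that, still holding it steady in the air.

Things in the scene. Friction and masses are not known exactly. Their poses are not given: they have to be found in the camera images.
- shaft_center (a point): Centre of the loose steel shaft: round bar 18 mm in diameter and 170 mm long lying level along its x axis, with a toothed wheel 46 mm in diameter and 14 mm wide at its middle (solid to the tooth tips for grasping; it balances there). Both ends alike, about 0.45 kg. The point is on the axis, at the wheel's centre; y and z turn with the shaft as it rolls.
- stand_seat (a point): Fixed steel stand (base plate 150 x 70 x 12 mm) with two upright posts, each 16 mm thick and 44 mm wide, centred 50 mm either side of its middle along x, with open 90 degree V notches in their tops about 32 mm wide at the mouth. The point is where the shaft's centre is when seated: midway between the posts, 80 mm above the bench. x runs through both notches (the shaft's direction), z up. The post tops are 84 mm above the bench.
- rest_seat (a point): Fixed low plywood rest (base 150 x 60 x 8 mm) with two V-notched posts 60 mm either side of its middle along x, each 14 mm thick, in which the shaft lies at the start. The point is where the shaft's centre lies at the start, 40 mm above the bench; x along the shaft, z up. It stands left or right of the stand, the pickup on the other side.
- pickup_center (a point): Centre of the loose grey sensor pickup, an upright block 64 mm long (x), 30 mm wide (y), 62 mm high (z, up), 31 mm above its underside; 0.18 kg, standing on the bench on its sensing face. A steel sensing bar 26 mm wide makes up the lowest 10 mm; the grey housing above it is 60 x 30 mm. Has a small dark window on top. Grip it across its 30 mm width.
- pickup_face (a point): Centre of the pickup's underside, its steel sensing face; axes as the pickup's centre.
- socket_rail: Fixed obstacle: a steel strip 200 mm long (x) and 36 mm wide with five upright steel sockets, up to 85 mm high. Origin at the centre of its underside. It stands beside the stand, left or right, between the stand and one of the other work places.
- driver_rack: Fixed obstacle: a wooden block 200 mm long (x), 36 mm wide with five upright screwdriver handles, 95 mm high. Origin at the centre of its underside. It stands on the other side of the stand.
- fluid_bottle: Bystander: loose white bottle, 60 mm in diameter, 150 mm high; origin at the centre of its underside.
- spray_can: Bystander: loose bare metal can, 56 mm in diameter, 160 mm high; origin at the centre of its underside.
- parts_carton: Bystander: loose cardboard carton 90 x 120 x 50 mm high; origin at the centre of its underside.
- wrench: Bystander: loose steel wrench about 160 mm long, lying flat on the left; origin under its middle.
- relay_block: Bystander: loose low black block 50 x 50 x 35 mm high; origin at the centre of its underside.
- bolt_jar: Bystander: loose glass jar, 56 mm in diameter, 70 mm high; origin at the centre of its underside.
Mind the look-alikes: they are no part of the job. Leave any yellow look-alike of the part that bears shaft_center alone.

How it is judged:
By the outcome, as a careful person would: the job done as asked, in the order asked, and still so for the second after the job is handed in, while the arm keeps its last pose, push and grip.
It also fails if it takes over 69 s, if anything falls off the work surface, if the arm or the gripper's body presses on something with over 40 N, if the wrist force passes 120 N, or if a joint passes its speed limit or range.

### The arm

A 6-joint arm with a two-finger parallel gripper is mounted at the origin on the work surface. World frame = base frame: x ahead of the robot, y to its left, z up, the work surface at z = 0. Lengths are in m, angles in rad, forces in N, time in s.
With the tool pointing down it reaches from about 0.4 to 0.825 m from the base axis. Payload 7 kg.
Tool frame: the origin (TCP) lies midway between the tips of the shut fingers; the grasp point (between the pads) lies 19 mm behind it; z points along the fingers, x is the direction in which the jaws open and shut, and the axes are right-handed (so a half turn about z gives the same grasp; the last joint's range is limited). The gripper opens to 88 mm and grips with 3 to 60 N. Pads are 19 mm wide; open, the fingers measure 130 mm over their backs; the gripper's body (78 mm by 193 mm) begins 47 mm behind the grasp point.
Start: joints at [1.587, 0.359, 0.012, 0, -1.224, -0.288], TCP at [0.181, 0.65, 0.227] pointing down, gripper open.
Joint ranges: [-3.07, 3.07], [-1.43, 2.12], [-1.02, 1.25], [-3.03, 1.67], [-3.05, -0], [-3.03, 3.03]. Speed limits (rad/s): [2.39, 2.39, 3.01, 3.14, 3.14, 3.14].

### API

Orientations are given as [roll, pitch, yaw] about the fixed x, y, z axes, in that order (R = Rz(yaw) Ry(pitch) Rx(roll)).
In Python, from station import arm, grab_frame, camera_params gives the robot as it stands.
- The arm moves only by the shell command python3 -m handwheel 'ROWS' [FORCE]. ROWS is JSON, a list that holds one entry, the list of rows, each a list of 5 numbers: the finger opening in m, from 0 to 0.0876, then the shift along the tool's x, y, z in m, then the turn about the tool's z in degrees. A call has 1 to 20 rows; each row is the pose to reach, as a shift and turn from the pose measured when the call began, along the tool's axes at that moment; what a row does not reach only later rows make up. A row lasts 1/12 s, in which the tool goes at most 41.7 mm and 7.16 degrees, less where a joint would pass 70% of its speed; a pose out of reach is approached as far as the arm can. A call with a gripper value outside its range is refused whole. The fingers move at their own pace and stop on an object; FORCE is the grip in N (left out, the last holds). Time passes only in rows, so rows that repeat a pose let the fingers close. It gives the time, the measured TCP pose, the force and the opening at its end, in the units of the state.
- arm.get_state(): the state, without advancing time (a new reading comes with each control period).
- grab_frame(name): name is "scene" or "top" or "wrist"; returns the picture (400x640x3 uint8, blue, green, red); there is no depth.
- camera_params(name): a dict with "intrinsics" (3x3 intrinsics, pixels), "k1" (the pictures are not rectified: a ray, as slopes to the right and down, at radius r is drawn at 1 + k1 r^2 times it, then the intrinsics apply), "R" (3x3) and "t" (3): a world point X has camera coordinates R X + t; the wrist camera has in their place "tool_from_camera" (4x4, takes a point from camera to tool coordinates, whose origin is the TCP and whose axes are the tool frame's). Camera axes: x right, y down, z forward; pixel columns grow to the right and rows downward; lengths in m; the calibration is good to about 2 mm. A picture is of the moment at which its call begins: read the wrist's pose just before it. camera_params takes no time and is no camera call.
- arm.job_done(): hands the job in, once; it reports no verdict.
The state is a dict: "t": time; "q": joint angles; "qd": joint speeds; "joint_efforts": joint torques, N m; "eef_pos": TCP position; "ee_rot": TCP orientation; "force": force on the tool from outside, world axes, zero at the start; "moment": the same for the moment, N m; "width": finger opening in m.
Only numpy, scipy, OpenCV 4.12 (cv2) and the standard library are available. Lean on these libraries where they do the work, as an engineer would, in place of code of your own. Each camera call takes 0.05 s, during which the arm holds its last target.

## Working session

There is one attempt and no reset: what is moved stays moved. The work goes in short steps, Python scripts to look and compute and a shell command to move; the robot and the scene stay as the last step left them, time stands still between calls to the robot, and variables do not carry over. Pictures are saved under pics/ and viewed, and the job is handed in when it is done.

```bash
ls; mkdir -p pics
cat > h.py <<'E'
import numpy as np, cv2
from station import arm, grab_frame, camera_params
from scipy.spatial.transform import Rotation as Ro
def cam(name,st=None):
    p=camera_params(name);K=np.array(p["intrinsics"]);k1=p["k1"]
    if "R" in p: R=np.array(p["R"]);t=np.array(p["t"])
    else:
        T=np.array(p["tool_from_camera"]);st=st or arm.get_state()
        W=np.eye(4);W[:3,:3]=Ro.from_euler('xyz',st["ee_rot"]).as_matrix();W[:3,3]=st["eef_pos"]
        C=np.linalg.inv(W@T);R=C[:3,:3];t=C[:3,3]
    return K,k1,R,t
def proj(c,X):
    K,k1,R,t=c;X=np.atleast_2d(X);Y=X@R.T+t
    s=Y[:,:2]/Y[:,2:];r2=(s**2).sum(1,keepdims=True);s=s*(1+k1*r2)
    return s*[K[0,0],K[1,1]]+[K[0,2],K[1,2]]
def ray(c,uv):
    K,k1,R,t=c;d=(np.array(uv,float)-[K[0,2],K[1,2]])/[K[0,0],K[1,1]]
    s=d.copy()
    for _ in range(30): s=d/(1+k1*(s**2).sum())
    v=R.T@np.r_[s,1];o=-R.T@t
    return o,v/np.linalg.norm(v)
def onz(c,uv,z):
    o,v=ray(c,uv);return o+v*(z-o[2])/v[2]
def tri(l):
    A=0;b=0
    for c,uv in l:
        o,v=ray(c,uv);P=np.eye(3)-np.outer(v,v);A=A+P;b=b+P@o
    return np.linalg.solve(A,b)
E
python3 - <<'E'
from h import *
s=arm.get_state();print(s)
for n in ("scene","top","wrist"):
    cv2.imwrite(f"pics/{n}0.png",grab_frame(n))
    p=camera_params(n);print(n,p)
E
```

```text
pics
{'t': 0.0, 'q': array([ 1.58710720e+00,  3.59398063e-01,  1.10398153e-02, -3.86244611e-04,
       -1.22409077e+00, -2.88087403e-01]), 'qd': array([ 0.00010828, -0.00130132,  0.00048816, -0.00143948, -0.0003724 ,
        0.00025327]), 'joint_efforts': array([-1.53086468e-03, -5.82713270e+01,  2.93062896e+01,  6.99726686e+00,
        6.84000668e-03, -1.57679519e-04]), 'eef_pos': array([0.18108951, 0.64973278, 0.22560067]), 'ee_rot': array([-3.14147117e+00, -1.68775137e-03, -1.84270451e+00]), 'force': array([-0.46729144, -0.44401778, -0.31894948]), 'moment': array([0.00805976, 0.02132752, 0.01295854]), 'width': 0.0877144765195448}
scene {'intrinsics': array([[477.21425663,   0.        , 317.51578334],
       [  0.        , 477.21425663, 191.82439639],
       [  0.        ,   0.        ,   1.        ]]), 'k1': 0.02237113232065304, 'R': array([[ 0.60518288,  0.79608516,  0.00145246],
       [ 0.47226653, -0.35754641, -0.80568287],
       [-0.64087285,  0.48827143, -0.59234533]]), 't': array([-0.31956066, -0.18537438,  1.79641279])}
top {'intrinsics': array([[414.86716403,   0.       
[... 218 characters left out ...]
82388, -0.00240029, -0.11956163],
       [ 0.11956988, -0.00365151, -0.99281907]]), 't': array([0.00480838, 0.55296137, 1.1314876 ])}
wrist {'intrinsics': array([[303.17509301,   0.        , 316.66348169],
       [  0.        , 303.17509301, 197.63810797],
       [  0.        ,   0.        ,   1.        ]]), 'k1': -0.017100978095713426, 'tool_from_camera': array([[ 9.99998698e-01,  1.38165247e-03,  8.33186946e-04,
        -7.64765629e-04],
       [-1.54303062e-03,  9.69856633e-01,  2.43671358e-01,
        -6.52737320e-02],
       [-4.71402752e-04, -2.43672326e-01,  9.69857503e-01,
        -1.58728370e-01],
       [ 0.00000000e+00,  0.00000000e+00,  0.00000000e+00,
         1.00000000e+00]])}
```

View pics/scene0.png

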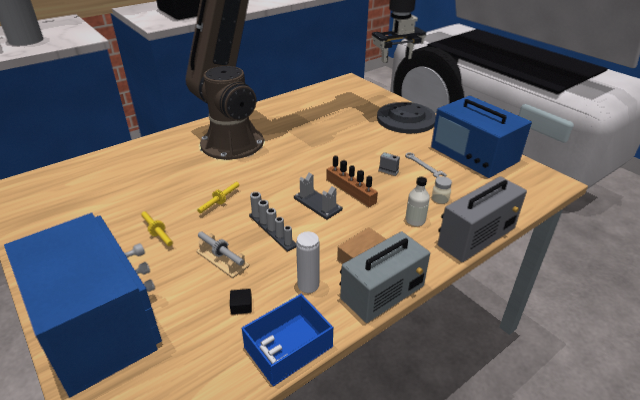

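View pics/top0.png

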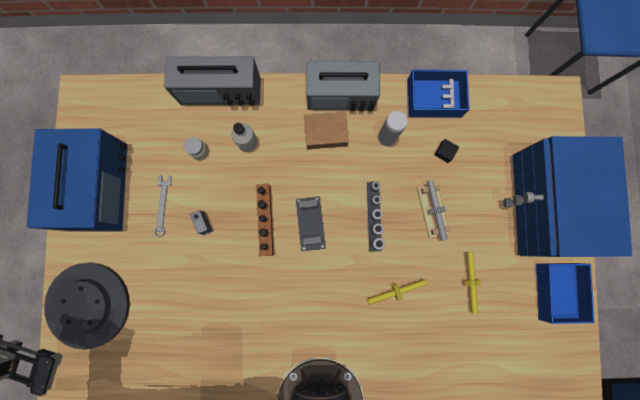

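View pics/wrist0.png

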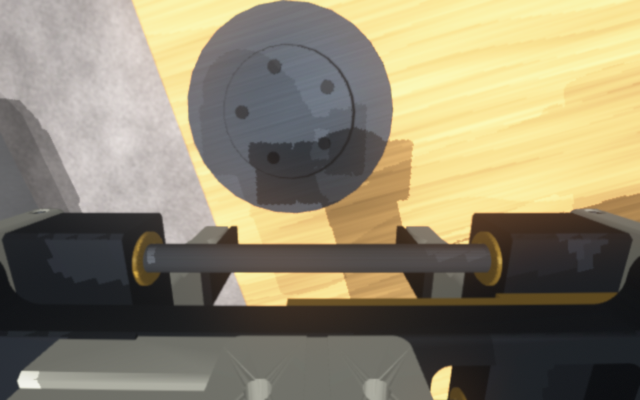

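The steel shaft on its rest is at top (437,210) / scene (220,248). The look-alikes are the yellow shafts at top (397,291) and (472,282), or scene (218,198) and (156,228). I choose the steel one on the plywood rest. The stand is at top (311,223) and the pickup at top (201,222). Next, a close crop to check.

Run:
```python
from h import *
a=cv2.imread("pics/top0.png")
c=lambda x,y,w,h,f:cv2.resize(a[y:y+h,x:x+w],None,fx=f,fy=f,interpolation=cv2.INTER_CUBIC)
cv2.imwrite("pics/c1.png",np.hstack([c(405,170,65,80,7)[:560],c(290,185,45,80,7)]))
cv2.imwrite("pics/c2.png",c(180,170,100,100,6))
s=cv2.imread("pics/scene0.png")
cv2.imwrite("pics/c3.png",cv2.resize(s[150:290,190:420],None,fx=3.4,fy=3.4,interpolation=cv2.INTER_CUBIC))
```

```text
(no output)
```

View pics/c1.png

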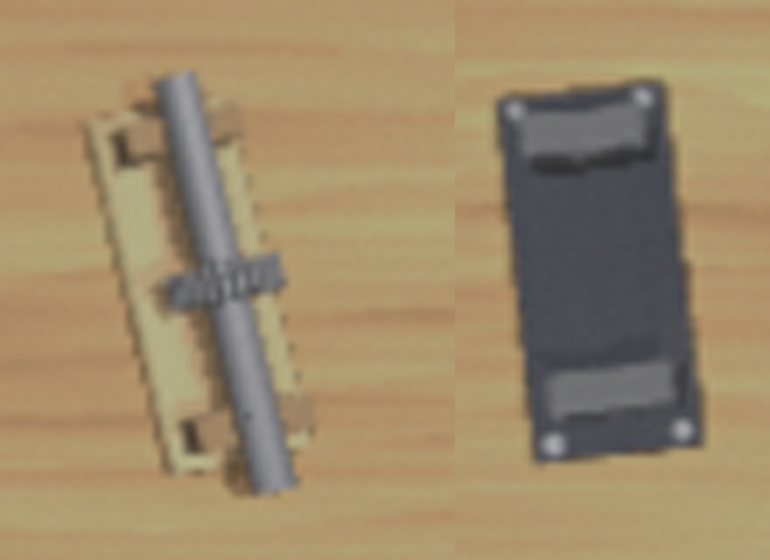

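View pics/c2.png

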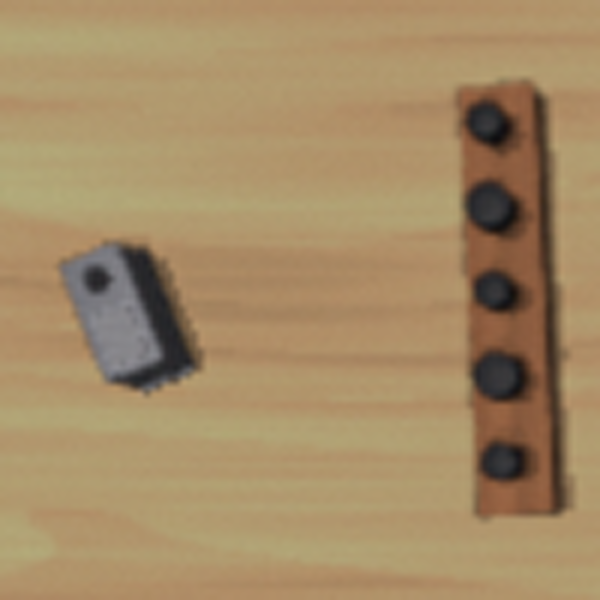

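View pics/c3.png

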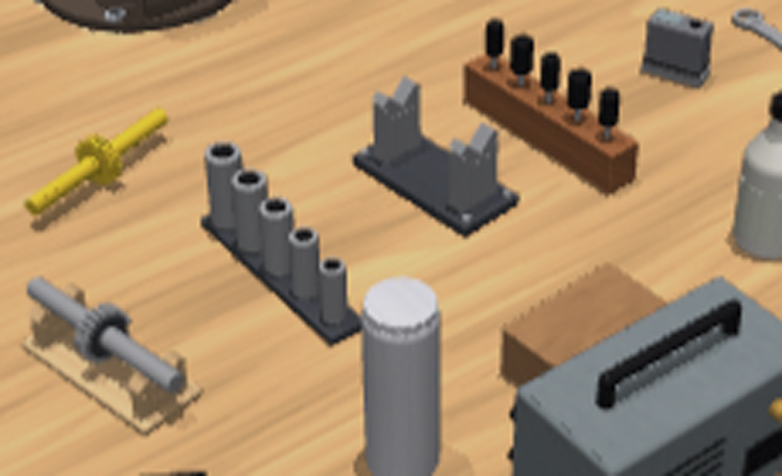

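The crop confirms the steel shaft in the plywood rest, with the wheel at crop (222,283) and the ends at (178,75) and (273,490). The stand and pickup (dark window on top) are clear too. I'll compute poses next.

Run:
```python
from h import *
c=cam("top");s=cam("scene")
f=lambda u,v,z,x0,y0,k:onz(c,(x0+(u+.5)/k-.5,y0+(v+.5)/k-.5),z)
def show(n,P,a,b):
    P=np.array(P);print(n,P.mean(0).round(4),"dir deg",np.degrees(np.arctan2(*(b-a)[[1,0]])).round(1),"len",np.linalg.norm(b-a).round(4))
A=f(178,77,.042,405,170,7);B=f(272,488,.042,405,170,7);show("shaft",[A,B],A,B)
h=[f(u-455,v,.012,290,185,7) for u,v in((515,110),(643,97),(553,443),(683,430))]
show("stand",h,(h[0]+h[1])/2,(h[2]+h[3])/2)
h=[f(u,v,.062,180,170,6) for u,v in((62,265),(112,243),(110,382),(160,360))]
show("pick",h,(h[0]+h[1])/2,(h[2]+h[3])/2);print(np.linalg.norm(h[0]-h[1]))
for n,px,z in (("bottle",(238,128),.15),("can",(397,120),.16),("carton",(327,130),.05),("rail a",(375,185),.08),("rail b",(378,244),.08),("rackA",(262,190),.095),("rackB",(263.5,247),.095),("jar",(194,147),.07),("block",(447,150),.035),("wrench",(160,205),0),("blue r",(515,155),.2),("yel",(370,300),.03),("yel2",(425,282),.03),("yel3",(471,254),.03)):
    print(n,onz(c,px,z).round(3))
```

```text
shaft [ 0.5301 -0.3251  0.042 ] dir deg -168.8 len 0.168
stand [0.4945 0.0289 0.012 ] dir deg -173.1 len 0.1363
pick [0.4938 0.3338 0.062 ] dir deg -155.8 len 0.0583
0.024777695634994754
bottle [0.73  0.214 0.15 ]
can [ 0.75  -0.196  0.16 ]
carton [ 0.755 -0.019  0.05 ]
rail a [ 0.593 -0.148  0.08 ]
rail b [ 0.434 -0.154  0.08 ]
rackA [0.577 0.156 0.095]
rackB [0.425 0.149 0.095]
jar [0.7   0.351 0.07 ]
block [ 0.703 -0.363  0.035]
wrench [0.546 0.465 0.   ]
blue r [ 0.65  -0.479  0.2  ]
yel [ 0.282 -0.137  0.03 ]
yel2 [ 0.33 -0.29  0.03]
yel3 [ 0.407 -0.422  0.03 ]
```

```bash
cat >> h.py <<'E'
def plan(*T):
    s=arm.get_state();R=Ro.from_euler('xyz',s["ee_rot"]).as_matrix();yaw=np.degrees(np.arctan2(R[1,0],R[0,0]))
    print("t",round(s["t"],2),"pos",np.round(s["eef_pos"],4),"yaw",yaw.round(2),"rpy",np.round(s["ee_rot"],4),"F",np.round(s["force"],1),"w",round(s["width"],4))
    p=np.array(s["eef_pos"])
    for x,y,z,yw in T:
        d=R.T@(np.array([x,y,z])-p);t=-(yw-yaw);t=(t+180)%360-180
        print((x,y,z,yw),"->",d.round(4),"turn",round(t,2),"rows",int(np.ceil(max(np.linalg.norm(d)/.0417,abs(t)/7.16))))
E
python3 -c "
from h import *
plan((.47,.33,.25,-78.8),(.48,.0,.25,-78.8),(.53,-.325,.22,-78.8))"
```

```text
t 0.15 pos [0.1812 0.6499 0.2258] yaw -105.58 rpy [-3.1414e+00 -1.3000e-03 -1.8427e+00] F [ 0.4  0.  -0.1] w 0.0877
(0.47, 0.33, 0.25, -78.8) -> [ 0.2306 -0.3641 -0.0238] turn -26.78 rows 11
(0.48, 0.0, 0.25, -78.8) -> [ 0.5458 -0.4624 -0.0234] turn -26.78 rows 18
(0.53, -0.325, 0.22, -78.8) -> [ 0.8454 -0.5978  0.007 ] turn -26.78 rows 25
```

```bash
python3 -m handwheel '[[[0.0876,0.231,-0.364,-0.024,-27],[0.0876,0.231,-0.364,-0.024,-27],[0.0876,0.231,-0.364,-0.024,-27],[0.0876,0.231,-0.364,-0.024,-27],[0.0876,0.231,-0.364,-0.024,-27],[0.0876,0.231,-0.364,-0.024,-27],[0.0876,0.231,-0.364,-0.024,-27],[0.0876,0.231,-0.364,-0.024,-27],[0.0876,0.231,-0.364,-0.024,-27],[0.0876,0.231,-0.364,-0.024,-27],[0.0876,0.231,-0.364,-0.024,-27],[0.0876,0.231,-0.364,-0.024,-27],[0.0876,0.231,-0.364,-0.024,-27],[0.0876,0.231,-0.364,-0.024,-27]]]' 30
python3 - <<'E'
from h import *
import pickle
s=arm.get_state();a=grab_frame("wrist");cv2.imwrite("pics/w1.png",a);pickle.dump(s,open("pics/w1.pkl","wb"))
plan((.48,.0,.25,-78.8),(.53,-.325,.20,-78.8))
E
```

```text
t: 1.32
eef_pos: [0.4695, 0.3297, 0.2499]
ee_rot: [3.141, -0.001, -1.372]
force: [0.3, 0.2, -0.3]
width: 0.0875
t 1.37 pos [0.4692 0.3301 0.2499] yaw -78.54 rpy [ 3.1407e+00 -1.3000e-03 -1.3709e+00] F [ 0.3 -0.   1. ] w 0.0876
(0.48, 0.0, 0.25, -78.8) -> [0.3257 0.055  0.0004] turn 0.26 rows 8
(0.53, -0.325, 0.2, -78.8) -> [0.6541 0.0705 0.0508] turn 0.26 rows 16
```

View pics/w1.png

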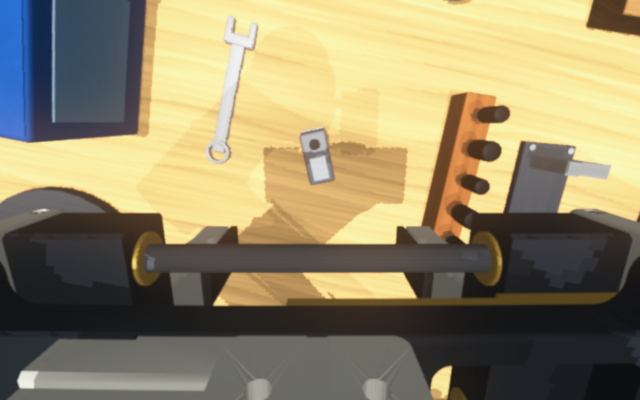

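Pickup at (316,157) between the jaws' view, wrench left at (232,90), rack at (465,170). Now on to the stand, then the shaft.

```bash
python3 -m handwheel '[[[0.0876,0.298,0.058,0,0],[0.0876,0.298,0.058,0,0],[0.0876,0.298,0.058,0,0],[0.0876,0.298,0.058,0,0],[0.0876,0.298,0.058,0,0],[0.0876,0.298,0.058,0,0],[0.0876,0.298,0.058,0,0],[0.0876,0.298,0.058,0,0],[0.0876,0.298,0.058,0,0],[0.0876,0.298,0.058,0,0],[0.0876,0.298,0.058,0,0]]]'
python3 - <<'E'
from h import *
import pickle
s=arm.get_state();a=grab_frame("wrist");cv2.imwrite("pics/w2.png",a);pickle.dump(s,open("pics/w2.pkl","wb"))
plan((.52,-.325,.20,-78.8))
E
```

```text
t: 2.28
eef_pos: [0.4717, 0.0277, 0.2504]
ee_rot: [3.141, -0.001, -1.37]
force: [0.2, 0.6, 0.4]
width: 0.0875
t 2.33 pos [0.4717 0.0279 0.2503] yaw -78.45 rpy [ 3.1408e+00 -1.1000e-03 -1.3692e+00] F [-0.9  0.2 -0.3] w 0.0876
(0.52, -0.325, 0.2, -78.8) -> [0.3553 0.0233 0.0508] turn 0.35 rows 9
```

View pics/w2.png

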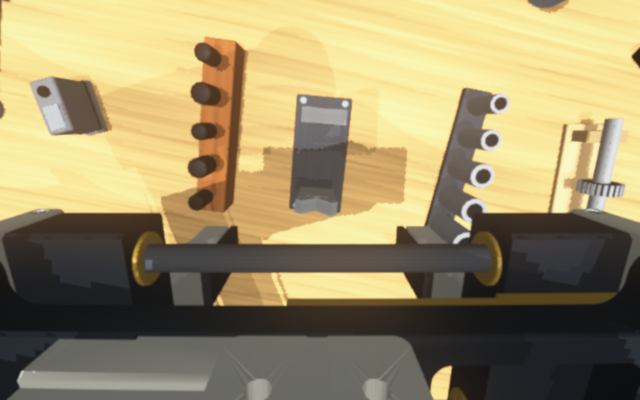

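```bash
python3 -m handwheel '[[[0.0876,0.355,0.023,0,0],[0.0876,0.355,0.023,0,0],[0.0876,0.355,0.023,0,0],[0.0876,0.355,0.023,0,0],[0.0876,0.355,0.023,0,0],[0.0876,0.355,0.023,0,0],[0.0876,0.355,0.023,0.05,0],[0.0876,0.355,0.023,0.05,0],[0.0876,0.355,0.023,0.05,0],[0.0876,0.355,0.023,0.05,0],[0.0876,0.355,0.023,0.05,0],[0.0876,0.355,0.023,0.05,0],[0.0876,0.355,0.023,0.05,0]]]'
python3 - <<'E'
from h import *
import pickle
s=arm.get_state();a=grab_frame("wrist");cv2.imwrite("pics/w3.png",a);pickle.dump(s,open("pics/w3.pkl","wb"))
plan((.53,-.325,.021,-78.8))
E
```

```text
t: 3.42
eef_pos: [0.5211, -0.3233, 0.2014]
ee_rot: [-3.142, -0.002, -1.367]
force: [-0.1, 0.5, -0.4]
width: 0.0876
t 3.47 pos [ 0.5211 -0.3233  0.2017] yaw -78.33 rpy [-3.1411e+00 -1.8000e-03 -1.3671e+00] F [-0.5 -0.1  0.1] w 0.0876
(0.53, -0.325, 0.021, -78.8) -> [ 0.0032 -0.0083  0.1807] turn 0.47 rows 5
```

View pics/w3.png

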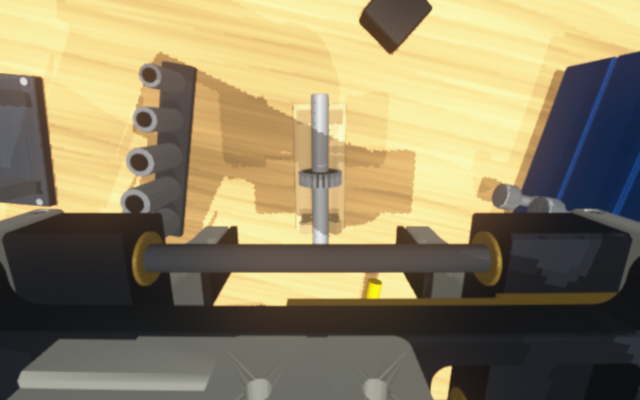

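Run:
```python
from h import *
for n,(x,y,w,h) in (("w1",(270,110,100,90)),("w2",(270,80,100,150)),("w3",(250,70,140,170))):
    a=cv2.imread(f"pics/{n}.png")
    k=600//h
    cv2.imwrite(f"pics/{n}c.png",cv2.resize(a[y:y+h,x:x+w],None,fx=k,fy=k,interpolation=cv2.INTER_CUBIC));print(n,x,y,k)
```

```text
w1 270 110 6
w2 270 80 4
w3 250 70 3
```

View pics/w1c.png

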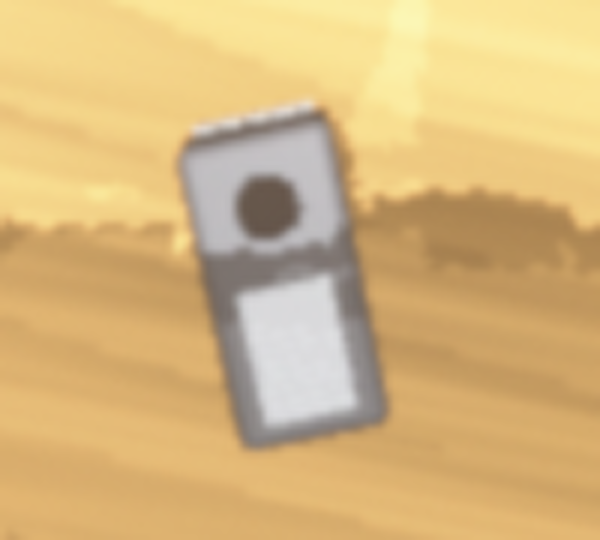

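View pics/w2c.png

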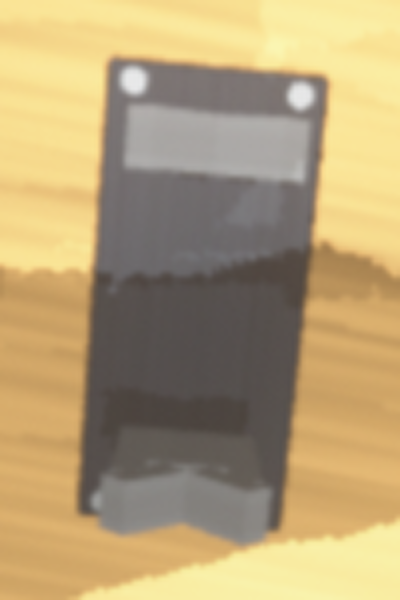

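View pics/w3c.png

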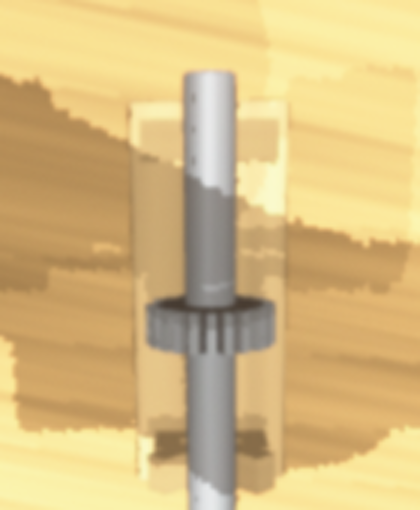

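```bash
cat > fit.py <<'E'
from h import *
import pickle
from scipy.optimize import least_squares
def px(uv,x0,y0,k): return [x0+(uv[0]+.5)/k-.5,y0+(uv[1]+.5)/k-.5]
def fit(obs,x0,f=lambda r:r):
    # obs: list (cam, uv, local xyz)
    def r(p):
        c,s=np.cos(p[2]),np.sin(p[2]);o=[]
        for cm,uv,L in obs:
            X=np.array([p[0]+c*L[0]-s*L[1],p[1]+s*L[0]+c*L[1],L[2]])
            o.append((proj(cm,X)[0]-uv))
        return np.concatenate(o)
    q=least_squares(r,x0,loss="soft_l1")
    print("xy",q.x[:2].round(4),"yaw",np.degrees(q.x[2]).round(2),"res px",r(q.x).reshape(-1,2).round(1).tolist())
    return q.x
T=cam("top");W={n:cam("wrist",pickle.load(open(f"pics/{n}.pkl","rb"))) for n in("w1","w2","w3")}
E
python3 - <<'E'
from fit import *
q=lambda uv:px(uv,270,110,6)
pw=[(W["w1"],q(u),L) for u,L in (((183,152),(.03,.015,.062)),((330,122),(.03,-.015,.062)),((387,420),(-.03,-.015,.062)),((245,447),(-.03,.015,.062)))]
pt=[(T,px(u,180,170,6),L) for u,L in (((62,265),(.03,.015,.062)),((112,243),(.03,-.015,.062)),((160,360),(-.03,-.015,.062)),((110,382),(-.03,.015,.062)))]
print("pickup");[fit(o,[.49,.33,.4]) for o in (pw,pt,pw+pt)]
q=lambda uv:px(uv,270,80,4)
sw=[(W["w2"],q(u),L) for u,L in (((108,58),(.075,.035,.012)),((327,75),(.075,-.035,.012)),((280,527),(-.075,-.035,.012)),((80,515),(-.075,.035,.012)))]
st=[(T,px(u,290,185,7),L) for u,L in (((500-455,97),(.075,.035,.012)),((662-455,83),(.075,-.035,.012)),((702-455,445),(-.075,-.035,.012)),((535-455,461),(-.075,.035,.012)))]
# far post top corners in wrist
sp=[(W["w2"],q(u),L) for u,L in (((126,104),(.058,.022,.084)),((309,119),(.058,-.022,.084)),((304,182),(.042,-.022,.084)),((123,167),(.042,.022,.084)))]
print("stand");[fit(o,[.49,.03,.1]) for o in (sw,st,sp,sw+sp,sw+st+sp)]
q=lambda uv:px(uv,250,70,3)
hw=[(W["w3"],q((210,72)),(.085,0,.049)),(W["w3"],q((210.5,331)),(0,0,.063)),(W["w3"],q((212,480)),(-.048,0,.049))]
ht=[(T,px((178,75),405,170,7),(.085,0,.046)),(T,px((272,490),405,170,7),(-.085,0,.046))]
print("shaft");[fit(o,[.53,-.325,.2]) for o in (hw,ht,hw+ht)]
E
```

```text
pickup
xy [0.4943 0.3341] yaw 23.15 res px [[-1.2, -0.7], [0.5, -1.2], [1.1, 0.9], [-0.5, 1.5]]
xy [0.4938 0.3338] yaw 24.27 res px [[-1.0, 0.1], [0.7, -0.7], [1.0, -0.1], [-0.8, 0.7]]
xy [0.4942 0.3341] yaw 23.31 res px [[-1.3, -0.5], [0.5, -1.1], [1.2, 0.9], [-0.4, 1.6], [-1.0, -0.2], [0.8, -0.8], [0.8, -0.1], [-1.1, 0.5]]
stand
xy [0.4939 0.029 ] yaw 7.07 res px [[-0.6, -0.7], [0.5, -0.3], [0.6, 1.2], [-0.5, 0.4]]
xy [0.494  0.0283] yaw 5.98 res px [[-0.6, -0.1], [0.6, -0.5], [0.4, 0.1], [-0.4, 0.4]]
xy [0.4936 0.0293] yaw 6.92 res px [[1.8, -0.0], [-1.4, -0.1], [-1.8, -0.0], [1.4, 0.2]]
xy [0.4937 0.029 ] yaw 7.07 res px [[-0.6, -0.6], [0.5, -0.2], [0.5, 1.3], [-0.6, 0.5], [1.9, -0.0], [-1.3, -0.3], [-1.6, -0.1], [1.6, 0.2]]
xy [0.4938 0.029 ] yaw 6.91 res px [[-0.4, -0.7], [0.7, -0.1], [0.4, 1.4], [-0.7, 0.4], [-1.2, 0.3], [-0.0, -0.6], [0.6, -0.0], [-0.2, 0.7], [2.1, -0.1], [-1.1, -0.2], [-1.5, -0.1], [1.7, 0.1]]
shaft
xy [ 0.5286 -0.3251] yaw 12.15 res px [[-0.1, -0.0], [0.3, 2.0], [-0.2, -6.6]]
xy [ 0.5298 -0.3239] yaw 11.06 res px [[-0.0, -0.2], [0.0, 0.2]]
xy [ 0.5288 -0.325 ] yaw 11.97 res px [[0.1, -0.2], [0.2, 1.8], [-0.4, -6.8], [-0.1, 0.2], [0.9, 0.4]]
```

Run:
```python
from fit import *
q=lambda uv:px(uv,250,70,3)
hw=[(W["w3"],q((210,72)),(.085,0,.049)),(W["w3"],q((210.5,331)),(0,0,.063)),(W["w3"],q((212,480)),(-.0555,0,.049))]
ht=[(T,px((178,75),405,170,7),(.085,0,.046)),(T,px((272,490),405,170,7),(-.085,0,.046))]
for d in (-.054,-.056):
    hw[2]=(hw[2][0],hw[2][1],(d,0,.049));fit(hw,[.53,-.325,.2])
print(onz(W["w3"],q((210.5,331)),.063))
plan((.529,-.325,.12,-78.2),(.529,-.325,.021,-78.2))
```

```text
xy [ 0.5287 -0.3251] yaw 12.14 res px [[-0.1, -0.1], [0.3, 1.8], [-0.2, -1.5]]
xy [ 0.5293 -0.325 ] yaw 12.15 res px [[-0.1, -0.7], [0.3, 1.3], [-0.2, -0.2]]
[ 0.53051703 -0.32441452  0.063     ]
t 3.47 pos [ 0.5211 -0.3233  0.2017] yaw -78.33 rpy [-3.1411e+00 -1.8000e-03 -1.3671e+00] F [-0.5 -0.1  0.1] w 0.0876
(0.529, -0.325, 0.12, -78.2) -> [ 0.0031 -0.0074  0.0817] turn -0.13 rows 2
(0.529, -0.325, 0.021, -78.2) -> [ 0.003  -0.0073  0.1807] turn -0.13 rows 5
```

```bash
python3 -m handwheel '[[[0.0876,0.003,-0.0085,0.03,0],[0.0876,0.003,-0.0085,0.06,0],[0.0876,0.003,-0.0085,0.09,0],[0.0876,0.003,-0.0085,0.11,0],[0.0876,0.003,-0.0085,0.13,0],[0.0876,0.003,-0.0085,0.145,0],[0.0876,0.003,-0.0085,0.16,0],[0.0876,0.003,-0.0085,0.17,0],[0.0876,0.003,-0.0085,0.18,0],[0.0876,0.003,-0.0085,0.18,0],[0.0876,0.003,-0.0085,0.18,0]]]' 30
python3 - <<'E'
from h import *
a=grab_frame("wrist");cv2.imwrite("pics/w4.png",a)
plan((.53,-.3248,.021,-78.1))
E
```

```text
t: 4.38
eef_pos: [0.5304, -0.3245, 0.0219]
ee_rot: [-3.141, -0.002, -1.366]
force: [0.4, -0.1, 0.3]
width: 0.0878
t 4.43 pos [ 0.5308 -0.3248  0.0225] yaw -78.29 rpy [-3.1402e+00 -2.4000e-03 -1.3664e+00] F [0.9 0.2 1. ] w 0.0874
(0.53, -0.3248, 0.021, -78.1) -> [-0.0001  0.0008  0.0015] turn -0.19 rows 1
```

View pics/w4.png

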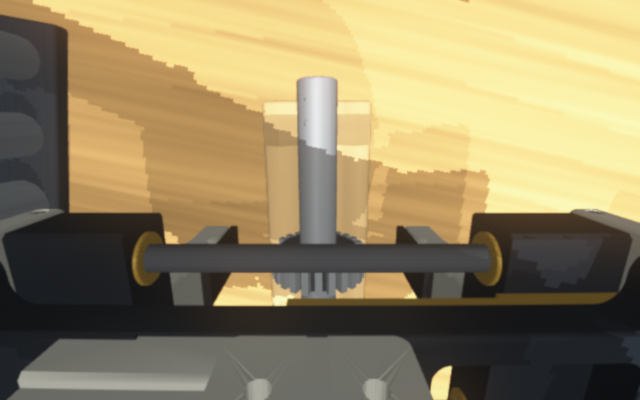

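Wheel centred between the pads at (320,262). Closing.

```bash
python3 -m handwheel '[[[0.06,0,0.001,0.001,0],[0.055,0,0.001,0.001,0],[0.05,0,0.001,0.001,0],[0.047,0,0.001,0.001,0],[0.044,0,0.001,0.001,0],[0.04,0,0.001,0.001,0],[0.04,0,0.001,0.001,0],[0.04,0,0.001,0.001,0],[0.04,0,0.001,0.001,0],[0.04,0,0.001,0.001,0]]]' 35
python3 - <<'E'
from h import *
plan((.53,-.325,.18,-78.1))
print(arm.get_state()["moment"])
E
```

```text
t: 5.27
eef_pos: [0.5299, -0.3253, 0.0216]
ee_rot: [-3.14, -0.003, -1.366]
force: [-0.1, -2.4, 0.1]
width: 0.0451
t 5.27 pos [ 0.5299 -0.3253  0.0216] yaw -78.29 rpy [-3.1402e+00 -2.8000e-03 -1.3664e+00] F [-0.1 -2.4  0.1] w 0.0451
(0.53, -0.325, 0.18, -78.1) -> [ 0.0002 -0.0004 -0.1584] turn -0.19 rows 4
[-0.94209975  0.03833307  0.04549459]
```

```bash
python3 -m handwheel '[[[0.04,0,0,-0.005,0],[0.04,0,0,-0.015,0],[0.04,0,0,-0.03,0],[0.04,0,0,-0.05,0],[0.04,0,0,-0.07,0],[0.04,0,0,-0.09,0],[0.04,0,0,-0.11,0],[0.04,0,0,-0.13,0],[0.04,0,0,-0.14,0],[0.04,0,0,-0.14,0]]]'
python3 - <<'E'
from h import *
a=grab_frame("wrist");cv2.imwrite("pics/w5.png",a)
plan((.4938,.029,.165,-83.0))
print(arm.get_state()["moment"])
E
```

```text
t: 6.1
eef_pos: [0.5307, -0.3251, 0.1645]
ee_rot: [-3.136, -0.005, -1.366]
force: [-1.0, 0.2, -6.0]
width: 0.0448
t 6.15 pos [ 0.5299 -0.3247  0.1625] yaw -78.29 rpy [-3.1383 -0.0032 -1.3665] F [-0.8 -0.3 -6.5] w 0.0451
(0.4938, 0.029, 0.165, -83.0) -> [-0.3537 -0.0364 -0.0035] turn 4.71 rows 9
[ 0.01653317  0.01163137 -0.00023245]
```

View pics/w5.png

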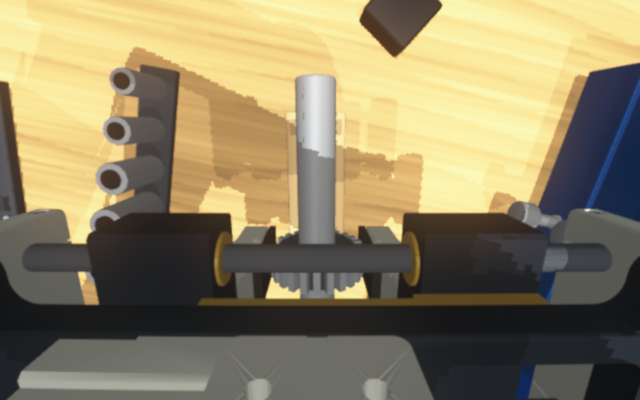

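Run:
```python
from h import *
p=camera_params("wrist");T=np.array(p["tool_from_camera"]);C=np.linalg.inv(T)
c=(np.array(p["intrinsics"]),p["k1"],C[:3,:3],C[:3,3])
a=cv2.imread("pics/w5.png")
cv2.imwrite("pics/w5c.png",cv2.resize(a[60:310,260:380],None,fx=2.4*1,fy=2.4,interpolation=cv2.INTER_CUBIC))
for uv in ((316,75),(318,240)): print(uv,onz(c,uv,-.028).round(4))
# silhouette edges of shaft at row 100 and 230
for r in (90,130,180,225):
    g=cv2.cvtColor(a,cv2.COLOR_BGR2HSV)[r,280:355]; print(r,a[r,290:345].sum(1).tolist())
```

```text
(316, 75) [-0.0009 -0.0839 -0.028 ]
(318, 240) [ 0.0001 -0.0126 -0.028 ]
90 [620, 620, 618, 613, 578, 458, 394, 425, 456, 475, 493, 509, 526, 538, 561, 581, 597, 614, 630, 646, 663, 678, 687, 697, 701, 703, 695, 688, 679, 671, 659, 649, 637, 631, 623, 615, 607, 593, 578, 561, 541, 526, 508, 484, 441, 443, 544, 574, 578, 577, 579, 584, 603, 621, 624]
130 [411, 401, 398, 399, 393, 368, 346, 377, 421, 455, 473, 491, 509, 529, 549, 566, 584, 600, 619, 638, 655, 671, 683, 691, 697, 697, 691, 684, 674, 661, 651, 639, 629, 620, 610, 603, 595, 581, 565, 546, 529, 511, 494, 466, 416, 401, 476, 549, 571, 572, 579, 611, 651, 652, 619]
180 [548, 556, 560, 564, 564, 565, 532, 397, 307, 306, 320, 327, 339, 345, 354, 363, 369, 381, 389, 398, 408, 419, 425, 433, 435, 433, 431, 425, 419, 416, 412, 407, 405, 402, 402, 399, 396, 389, 380, 373, 364, 358, 348, 332, 323, 369, 443, 477, 483, 481, 478, 474, 466, 444, 444]
225 [622, 611, 592, 574, 564, 562, 559, 528, 388, 297, 301, 317, 326, 336, 342, 352, 362, 371, 378, 387, 398, 408, 415, 422, 423, 425, 422, 415, 408, 404, 401, 399, 394, 392, 390, 384, 381, 372, 365, 358, 349, 341, 327, 309, 348, 474, 530, 543, 549, 550, 546, 539, 512, 470, 481]
```

View pics/w5c.png

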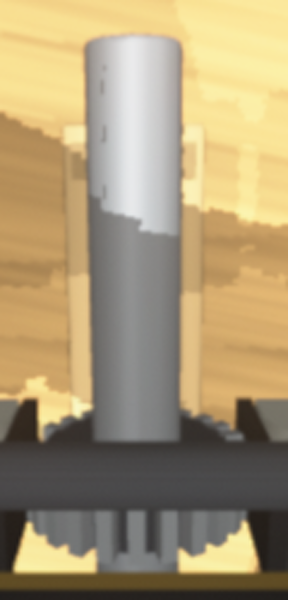

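```bash
python3 -m handwheel '[[[0.04,-0.02,-0.002,-0.003,0],[0.04,-0.05,-0.005,-0.003,0.5],[0.04,-0.085,-0.009,-0.003,1],[0.04,-0.12,-0.012,-0.003,1.7],[0.04,-0.155,-0.016,-0.003,2.3],[0.04,-0.19,-0.02,-0.003,3],[0.04,-0.225,-0.023,-0.003,3.5],[0.04,-0.26,-0.027,-0.003,4],[0.04,-0.295,-0.03,-0.003,4.5],[0.04,-0.325,-0.034,-0.003,5.2],[0.04,-0.345,-0.036,-0.003,5.2],[0.04,-0.354,-0.0365,-0.003,5.2],[0.04,-0.354,-0.0365,-0.003,5.2],[0.04,-0.354,-0.0365,-0.003,5.2]]]'
python3 - <<'E'
from h import *
a=grab_frame("wrist");cv2.imwrite("pics/w6.png",a)
cv2.imwrite("pics/s6.png",grab_frame("scene"))
plan((.4943,.029,.161,-83.5),(.4943,.029,.061,-83.5))
E
```

```text
t: 7.32
eef_pos: [0.493, 0.0293, 0.1634]
ee_rot: [-3.14, -0.003, -1.456]
force: [0.2, -0.5, -5.4]
width: 0.0452
t 7.42 pos [0.4934 0.0285 0.1637] yaw -83.53 rpy [-3.1395 -0.0033 -1.4579] F [-0.6  0.7 -5.4] w 0.0448
(0.4943, 0.029, 0.161, -83.5) -> [-0.0004 -0.001   0.0027] turn -0.03 rows 1
(0.4943, 0.029, 0.061, -83.5) -> [-0.0007 -0.0008  0.1027] turn -0.03 rows 3
```

View pics/w6.png

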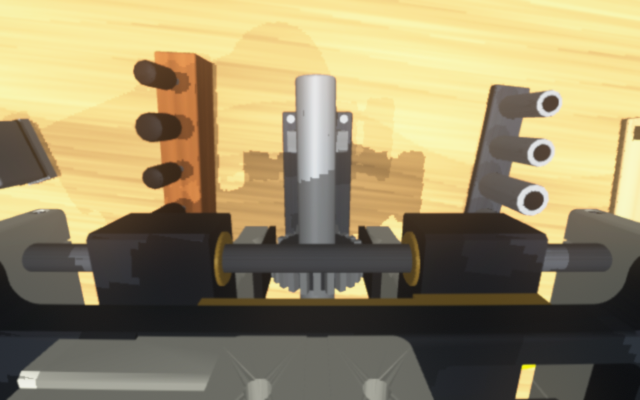

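View pics/s6.png

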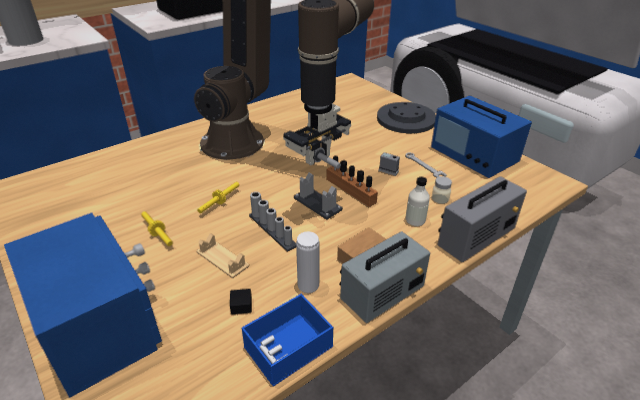

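Shaft is over and parallel to the stand (base bolts at (291,119) and (345,119), shaft centre column 316). Descending to just above the seat.

```bash
python3 -m handwheel '[[[0.04,0,-0.001,0.015,0],[0.04,0,-0.001,0.035,0],[0.04,0,-0.001,0.055,0],[0.04,0,-0.001,0.07,0],[0.04,0,-0.001,0.08,0],[0.04,0,-0.001,0.088,0],[0.04,0,-0.001,0.09,0],[0.04,0,-0.001,0.09,0]]]'
python3 - <<'E'
from h import *
a=grab_frame("wrist");cv2.imwrite("pics/w7.png",a)
b=grab_frame("scene");cv2.imwrite("pics/s7.png",cv2.resize(b[110:230,260:400],None,fx=5,fy=5,interpolation=cv2.INTER_CUBIC))
plan((.4943,.029,.061,-83.5))
E
```

```text
t: 8.08
eef_pos: [0.4944, 0.0276, 0.0733]
ee_rot: [-3.141, -0.004, -1.459]
force: [0.0, 0.5, -5.4]
width: 0.0449
t 8.18 pos [0.4951 0.0282 0.0743] yaw -83.55 rpy [-3.1386 -0.0032 -1.4582] F [ 0.7  1.4 -5.3] w 0.045
(0.4943, 0.029, 0.061, -83.5) -> [-0.0009  0.0008  0.0133] turn -0.05 rows 1
```

View pics/w7.png

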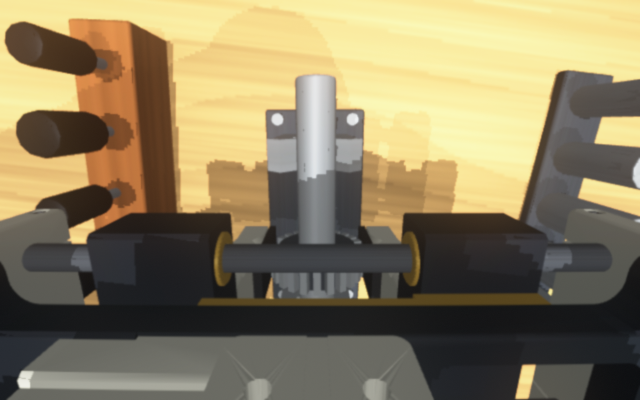

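View pics/s7.png

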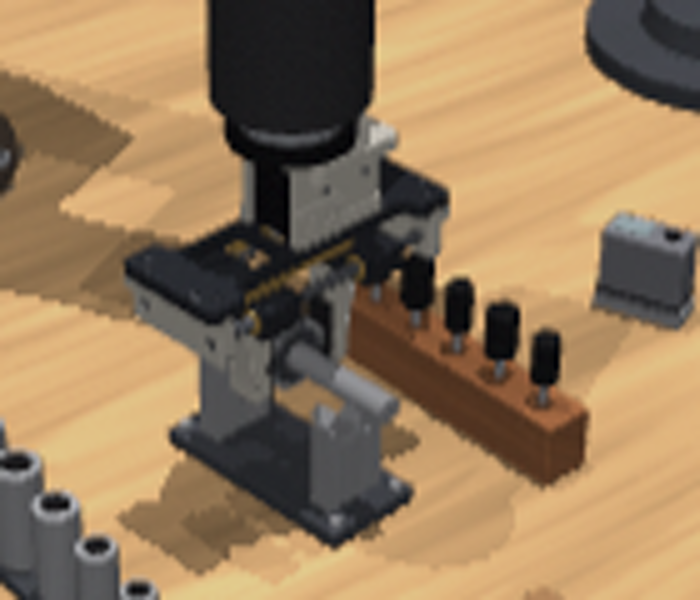

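Run:
```python
from h import *
p=camera_params("wrist");C=np.linalg.inv(np.array(p["tool_from_camera"]))
c=(np.array(p["intrinsics"]),p["k1"],C[:3,:3],C[:3,3])
a=cv2.imread("pics/w7.png")
cv2.imwrite("pics/w7c.png",cv2.resize(a[60:240,250:380],None,fx=4,fy=4,interpolation=cv2.INTER_CUBIC)[:600])
```

```text
(no output)
```

View pics/w7c.png

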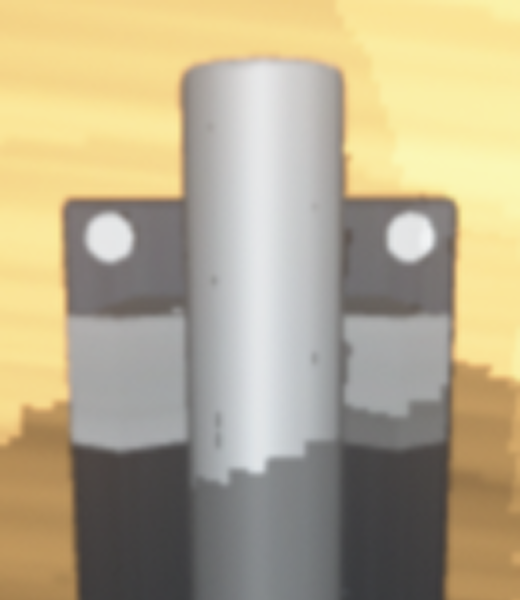

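Run:
```python
from h import *
p=camera_params("wrist");C=np.linalg.inv(np.array(p["tool_from_camera"]))
c=(np.array(p["intrinsics"]),p["k1"],C[:3,:3],C[:3,3])
z=.0743-.084
for uv in ((314.6,139.3),(314.6,171.7)): print(onz(c,uv,z).round(4))
print("end",onz(c,(315.5,75),-.028).round(4))
print([onz(c,u,-.019).round(4) for u in ((315.5,90),(316.5,205))])
```

```text
[-0.0016 -0.0572 -0.0097]
[-0.0016 -0.0414 -0.0097]
end [-0.0011 -0.0838 -0.028 ]
[array([-0.0011, -0.0789, -0.019 ]), array([-0.0006, -0.0268, -0.019 ])]
```

```bash
python3 -m handwheel '[[[0.04,-0.0008,0,0.003,0],[0.04,-0.0008,0,0.006,0],[0.04,-0.0008,0,0.008,0],[0.04,-0.0008,0,0.01,0],[0.04,-0.0008,0,0.011,0],[0.04,-0.0008,0,0.011,0]]]'
python3 -c "
from h import *
plan((.4943,.029,.0615,-83.5))"
```

```text
t: 8.68
eef_pos: [0.4949, 0.0289, 0.063]
ee_rot: [-3.139, -0.003, -1.458]
force: [0.1, -0.1, -4.3]
width: 0.0452
t 8.68 pos [0.4949 0.0289 0.063 ] yaw -83.55 rpy [-3.1391 -0.0033 -1.4581] F [ 0.1 -0.1 -4.3] w 0.0452
(0.4943, 0.029, 0.0615, -83.5) -> [-0.0001  0.0006  0.0015] turn -0.05 rows 1
```

```bash
python3 -m handwheel '[[[0.04,0,0,0.0005,0],[0.04,0,0,0.001,0],[0.04,0,0,0.0015,0],[0.04,0,0,0.0015,0],[0.04,0,0,0.0015,0]]]'
python3 -c "
from h import *
plan((.4943,.029,.0615,-83.5))"
```

```text
t: 9.1
eef_pos: [0.495, 0.0289, 0.0618]
ee_rot: [-3.139, -0.003, -1.458]
force: [-1.3, -0.5, -0.9]
width: 0.0448
t 9.1 pos [0.495  0.0289 0.0618] yaw -83.55 rpy [-3.1387 -0.0033 -1.4581] F [-1.3 -0.5 -0.9] w 0.0448
(0.4943, 0.029, 0.0615, -83.5) -> [-0.0001  0.0007  0.0003] turn -0.05 rows 1
```

Fz went from −5.4 to −0.9, so contact has begun. A touch more to seat it.

```bash
python3 -m handwheel '[[[0.04,0,0,0.0004,0],[0.04,0,0,0.0008,0],[0.04,0,0,0.0008,0],[0.04,0,0,0.0008,0]]]'
python3 - <<'E'
from h import *
cv2.imwrite("pics/w8.png",cv2.resize(grab_frame("wrist")[60:310,240:390],None,fx=2.4*1,fy=2.4,interpolation=cv2.INTER_CUBIC))
plan((.4943,.029,.0615,-83.5))
E
```

```text
t: 9.43
eef_pos: [0.4951, 0.0288, 0.0616]
ee_rot: [-3.138, -0.003, -1.458]
force: [-3.5, -0.9, 5.6]
width: 0.0451
t 9.48 pos [0.4951 0.0288 0.0616] yaw -83.55 rpy [-3.1383 -0.0033 -1.4582] F [-3.6 -0.5  5.7] w 0.045
(0.4943, 0.029, 0.0615, -83.5) -> [-0.0003  0.0008  0.0001] turn -0.05 rows 1
```

View pics/w8.png

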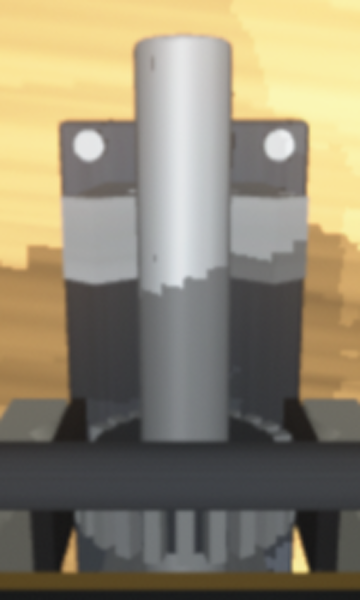

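Shaft centred in the notches, with a 5.7 N push confirming it is seated. Opening gently, then lifting clear.

```bash
python3 -m handwheel '[[[0.046,0,0,0,0],[0.048,0,0,0,0],[0.052,0,0,0,0],[0.058,0,0,0,0],[0.066,0,0,0,0],[0.076,0,0,0,0],[0.076,0,0,0,0],[0.076,0,0,-0.01,0],[0.076,0,0,-0.03,0],[0.076,0,0,-0.05,0],[0.076,0,0,-0.08,0],[0.076,0,0,-0.11,0],[0.076,0,0,-0.14,0],[0.076,0,0,-0.17,0],[0.076,-0.02,0,-0.18,0],[0.076,-0.02,0,-0.18,0],[0.076,-0.02,0,-0.18,0]]]' 20
python3 - <<'E'
from h import *
import pickle
s=arm.get_state();a=grab_frame("wrist");pickle.dump(s,open("pics/w9.pkl","wb"));cv2.imwrite("pics/w9.png",a)
cv2.imwrite("pics/w9c.png",cv2.resize(a[60:310,240:390],None,fx=4,fy=4,interpolation=cv2.INTER_CUBIC)[:600])
b=grab_frame("scene");cv2.imwrite("pics/s9.png",cv2.resize(b[130:250,260:400],None,fx=5,fy=5,interpolation=cv2.INTER_CUBIC))
plan((.4942,.334,.24,-66.7),(.4942,.334,.1,-66.7))
E
```

```text
t: 10.9
eef_pos: [0.4923, 0.0499, 0.242]
ee_rot: [-3.137, -0.003, -1.457]
force: [-0.8, 0.1, -0.1]
width: 0.0759
t 11.0 pos [0.4916 0.049  0.2406] yaw -83.53 rpy [-3.1398 -0.0036 -1.4578] F [-0.1 -0.1  0.1] w 0.076
(0.4942, 0.334, 0.24, -66.7) -> [-0.2829 -0.0347 -0.0004] turn -16.83 rows 7
(0.4942, 0.334, 0.1, -66.7) -> [-0.2834 -0.0344  0.1396] turn -16.83 rows 8
```

View pics/w9.png

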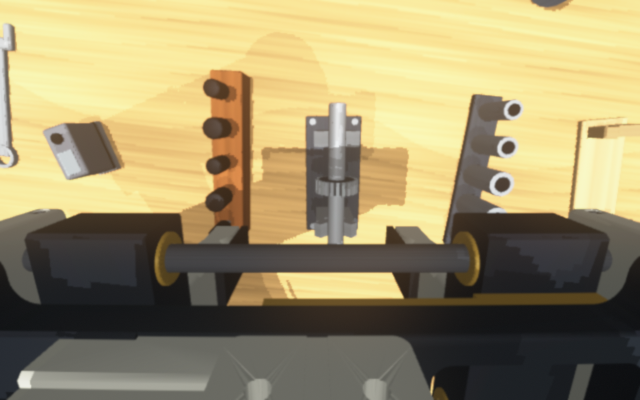

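View pics/w9c.png

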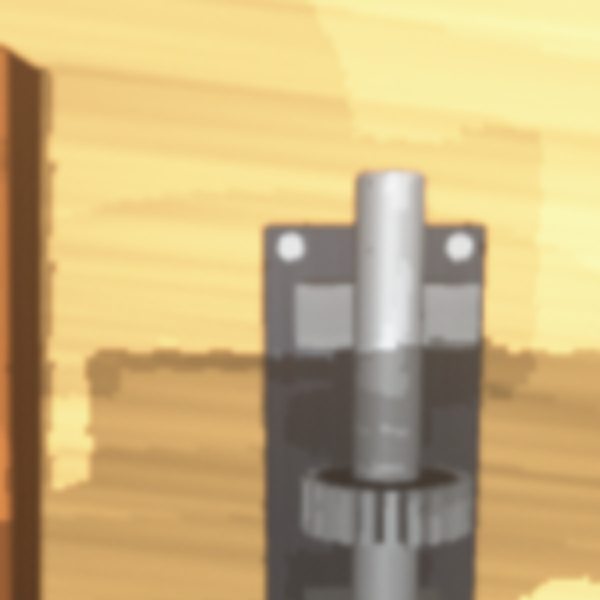

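View pics/s9.png

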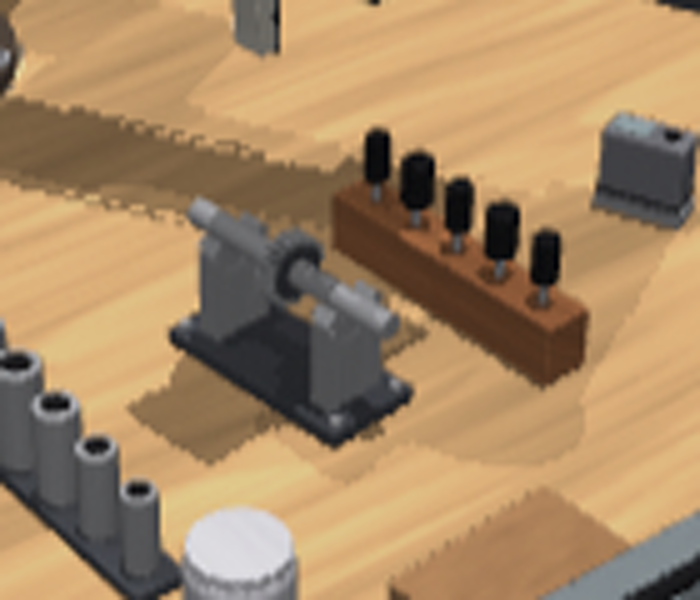

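Run:
```python
from fit import *
c=cam("wrist",pickle.load(open("pics/w9.pkl","rb")))
q=lambda *u:px(u,240,60,4)
o=[(c,q(389,174),(.085,0,.089)),(c,q(387,544),(-.007,0,.103)),(c,q(389,215),(.0745,0,.0885))]
fit(o[:2],[.49,.03,.1])
sp=[(c,q(*u),L) for u,L in (((295,284),(.058,.022,.084)),((478,285),(.058,-.022,.084)),((295,347),(.042,.022,.084)),((476,347),(.042,-.022,.084)))]
sb=[(c,q(*u),L) for u,L in (((264,228),(.075,.035,.012)),((485,228),(.075,-.035,.012)))]
fit(sp+sb,[.49,.03,.1])
# pickup from w9 (seen left) rough & w2
```

```text
xy [0.4942 0.0301] yaw 6.59 res px [[0.0, -0.7], [0.0, 0.8]]
xy [0.4935 0.0297] yaw 6.33 res px [[1.7, 0.3], [-1.0, 0.2], [1.7, 0.3], [-1.1, 0.5], [-0.8, -1.3], [0.3, -1.0]]
```

Shaft rests in both notches with the wheel midway: the fit agrees with the stand to under 1 mm. On to the pickup.

```bash
python3 -m handwheel '[[[0.076,-0.03,-0.004,0,0],[0.076,-0.065,-0.008,0,-3],[0.076,-0.1,-0.012,0,-6],[0.076,-0.14,-0.017,0,-9],[0.076,-0.18,-0.022,0,-12],[0.076,-0.22,-0.026,0,-15],[0.076,-0.26,-0.03,0,-17],[0.076,-0.283,-0.034,0.02,-17],[0.076,-0.283,-0.034,0.045,-17],[0.076,-0.283,-0.034,0.06,-17],[0.076,-0.283,-0.034,0.06,-17],[0.076,-0.283,-0.034,0.06,-17]]]' 20
python3 - <<'E'
from h import *
import pickle
s=arm.get_state();a=grab_frame("wrist");pickle.dump(s,open("pics/w10.pkl","wb"));cv2.imwrite("pics/w10.png",a)
cv2.imwrite("pics/w10c.png",cv2.resize(a[90:240,260:380],None,fx=4,fy=4,interpolation=cv2.INTER_CUBIC))
plan((.4942,.334,.02,-66.7))
E
```

```text
t: 12.0
eef_pos: [0.4933, 0.3328, 0.1781]
ee_rot: [3.139, -0.006, -1.161]
force: [0.9, 0.2, 1.2]
width: 0.076
t 12.05 pos [0.494  0.3333 0.1796] yaw -66.54 rpy [ 3.1415 -0.005  -1.1613] F [ 0.2 -0.8  0.6] w 0.0757
(0.4942, 0.334, 0.02, -66.7) -> [-0.0013 -0.0005  0.1596] turn 0.16 rows 4
```

View pics/w10.png

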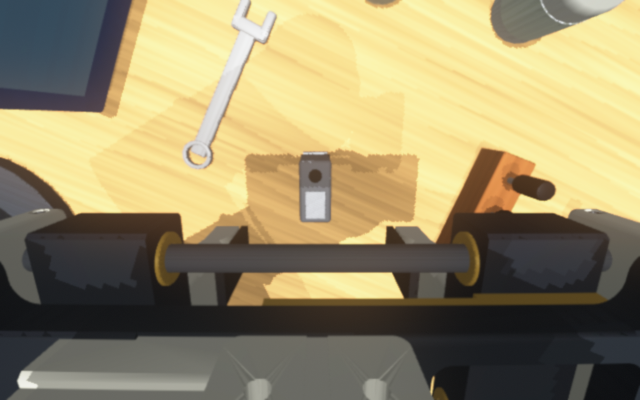

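View pics/w10c.png

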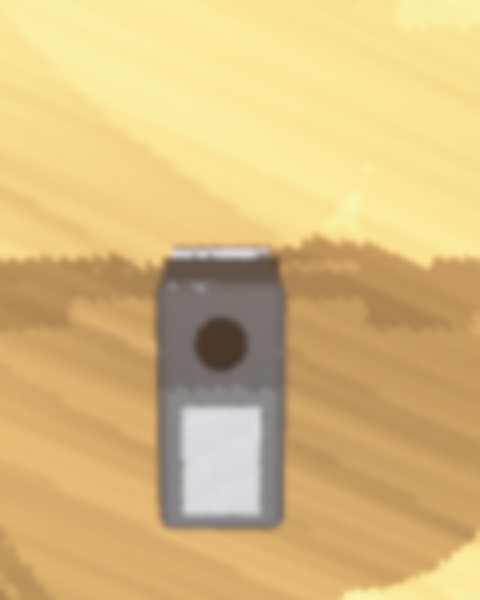

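Run:
```python
from fit import *
c=cam("wrist",pickle.load(open("pics/w10.pkl","rb")))
q=lambda *u:px(u,260,90,4)
x=fit([(c,q(*u),L) for u,L in (((160,281),(.03,.015,.062)),((284,281),(.03,-.015,.062)),((282.5,528),(-.03,-.015,.062)),((160.5,528),(-.03,.015,.062)))],[.49,.33,.4])
plan((x[0],x[1],.02,np.degrees(x[2])-90))
```

```text
xy [0.4948 0.3346] yaw 23.39 res px [[-1.1, -0.5], [1.0, -0.5], [0.5, 0.6], [-0.5, 0.6]]
t 12.05 pos [0.494  0.3333 0.1796] yaw -66.54 rpy [ 3.1415 -0.005  -1.1613] F [ 0.2 -0.8  0.6] w 0.0757
(np.float64(0.49476806911442156), np.float64(0.33463516867131526), 0.02, np.float64(-66.60588991202887)) -> [-0.0017 -0.0013  0.1596] turn 0.07 rows 4
```

```bash
python3 -m handwheel '[[[0.076,-0.0015,-0.001,0.03,0],[0.076,-0.0015,-0.001,0.06,0],[0.076,-0.0015,-0.001,0.09,0],[0.076,-0.0015,-0.001,0.115,0],[0.076,-0.0015,-0.001,0.135,0],[0.076,-0.0015,-0.001,0.15,0],[0.076,-0.0015,-0.001,0.157,0],[0.076,-0.0015,-0.001,0.157,0],[0.076,-0.0015,-0.001,0.157,0]]]' 20
python3 - <<'E'
from h import *
cv2.imwrite("pics/w11.png",grab_frame("wrist"))
plan((.4948,.3346,.022,-66.6))
E
```

```text
t: 12.8
eef_pos: [0.4954, 0.3347, 0.0237]
ee_rot: [-3.14, -0.005, -1.161]
force: [-0.0, -0.5, 1.0]
width: 0.0759
t 12.85 pos [0.4955 0.335  0.0241] yaw -66.54 rpy [-3.1396 -0.0042 -1.1613] F [0.5 0.1 0.8] w 0.0758
(0.4948, 0.3346, 0.022, -66.6) -> [0.0001 0.0009 0.0021] turn 0.06 rows 1
```

View pics/w11.png

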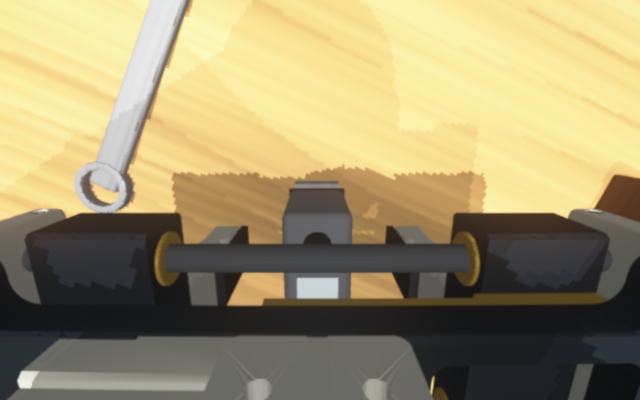

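Pickup centred between the pads at column 318. Closing gently.

```bash
python3 -m handwheel '[[[0.06,0,0.0005,0.001,0],[0.05,0,0.0005,0.001,0],[0.042,0,0.0005,0.001,0],[0.037,0,0.0005,0.001,0],[0.034,0,0.0005,0.001,0],[0.031,0,0.0005,0.001,0],[0.029,0,0.0005,0.001,0],[0.026,0,0.0005,0.001,0],[0.024,0,0.0005,0.001,0],[0.024,0,0.0005,0.001,0],[0.024,0,0.0005,0.001,0]]]' 25
python3 -c "
from h import *
plan((.4948,.3346,.18,-66.6))"
```

```text
t: 13.77
eef_pos: [0.495, 0.3348, 0.0231]
ee_rot: [-3.14, -0.004, -1.161]
force: [-1.1, 0.3, 0.4]
width: 0.0299
t 13.77 pos [0.495  0.3348 0.0231] yaw -66.53 rpy [-3.1397 -0.0043 -1.1612] F [-1.1  0.3  0.4] w 0.0299
(0.4948, 0.3346, 0.18, -66.6) -> [ 0.0008  0.     -0.1569] turn 0.07 rows 4
```

```bash
python3 -m handwheel '[[[0.024,0,0,-0.005,0],[0.024,0,0,-0.015,0],[0.024,0,0,-0.03,0],[0.024,0,0,-0.05,0],[0.024,0,0,-0.075,0],[0.024,0,0,-0.1,0],[0.024,0,0,-0.125,0],[0.024,0,0,-0.15,0],[0.024,0,0,-0.165,0],[0.024,0,0,-0.175,0],[0.024,0,0,-0.175,0],[0.024,0,0,-0.175,0]]]'
python3 - <<'E'
from h import *
cv2.imwrite("pics/w12.png",grab_frame("wrist"))
cv2.imwrite("pics/s12.png",grab_frame("scene"))
plan((.4942,.0294,.198,-83.1))
E
```

```text
t: 14.77
eef_pos: [0.4942, 0.3352, 0.198]
ee_rot: [-3.14, -0.004, -1.161]
force: [0.0, -0.5, -3.4]
width: 0.03
t 14.87 pos [0.4938 0.3347 0.1966] yaw -66.55 rpy [ 3.1412 -0.0049 -1.1615] F [-0.2 -0.2 -2.2] w 0.0301
(0.4942, 0.0294, 0.198, -83.1) -> [0.2803 0.1211 0.    ] turn 16.55 rows 8
```

View pics/w12.png

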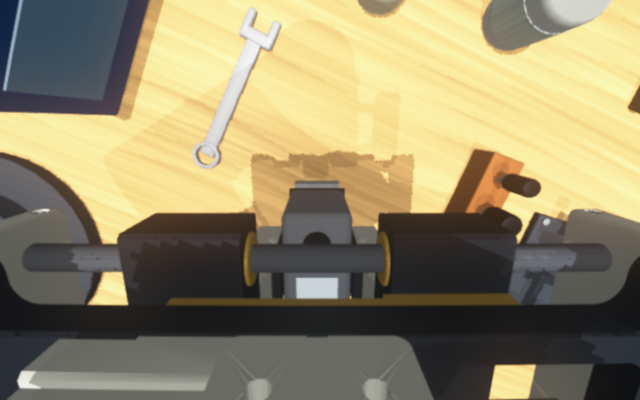

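View pics/s12.png

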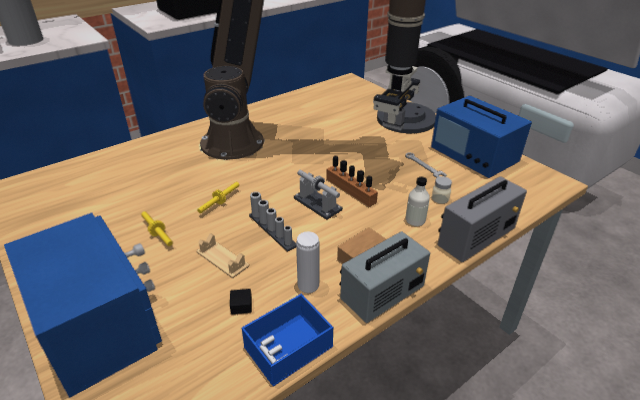

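Run:
```python
from h import *
a=cv2.imread("pics/w12.png");cv2.imwrite("pics/w12c.png",cv2.resize(a[170:310,260:380],None,fx=4,fy=4,interpolation=cv2.INTER_CUBIC))
```

```text
(no output)
```

View pics/w12c.png

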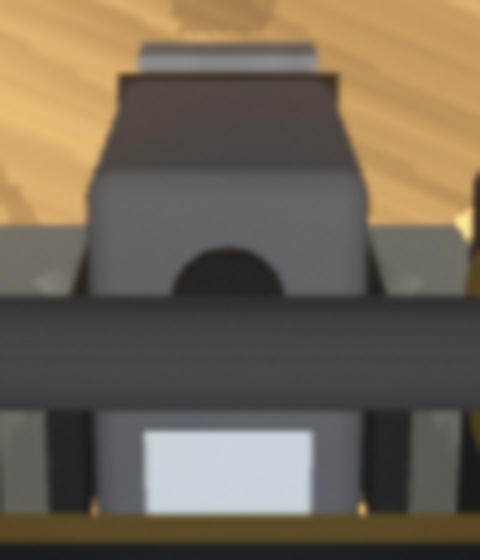

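Run:
```python
from h import *
p=camera_params("wrist");C=np.linalg.inv(np.array(p["tool_from_camera"]))
c=(np.array(p["intrinsics"]),p["k1"],C[:3,:3],C[:3,3])
q=lambda u,v:(260+(u+.5)/4-.5,170+(v+.5)/4-.5)
for n,uv,z in (("topfar edge",q(228,173),-.039),("housing bottom far",q(228,76),.013),("bar far top",q(228,45),.013),("bar far bottom",q(228,44),.023),("L",q(88,195),-.039),("R",q(369,195),-.039)): print(n,onz(c,uv,z).round(4))
```

```text
topfar edge [-0.0004 -0.0291 -0.039 ]
housing bottom far [-0.0004 -0.0279  0.013 ]
bar far top [-0.0004 -0.0325  0.013 ]
bar far bottom [-0.0004 -0.0307  0.023 ]
L [-0.0149 -0.0267 -0.039 ]
R [ 0.0142 -0.0268 -0.039 ]
```

```bash
python3 -m handwheel '[[[0.024,0.015,0.006,0,0],[0.024,0.035,0.015,0,2],[0.024,0.06,0.026,0,4],[0.024,0.085,0.037,0,6],[0.024,0.11,0.047,0,8],[0.024,0.135,0.058,0,10],[0.024,0.16,0.069,0,12],[0.024,0.185,0.08,0,14],[0.024,0.21,0.09,0,15.5],[0.024,0.235,0.101,0,16.6],[0.024,0.255,0.11,0,16.6],[0.024,0.27,0.116,0,16.6],[0.024,0.278,0.1195,0,16.6],[0.024,0.281,0.1207,0,16.6],[0.024,0.281,0.1207,0,16.6],[0.024,0.281,0.1207,0,16.6]]]'
python3 - <<'E'
from h import *
cv2.imwrite("pics/w13.png",grab_frame("wrist"))
b=grab_frame("scene");cv2.imwrite("pics/s13.png",cv2.resize(b[110:230,260:400],None,fx=5,fy=5,interpolation=cv2.INTER_CUBIC))
plan((.4948,.029,.150,-83.1))
E
```

```text
t: 16.2
eef_pos: [0.4948, 0.0292, 0.1977]
ee_rot: [-3.141, -0.005, -1.451]
force: [0.1, -0.3, -1.2]
width: 0.0302
t 16.3 pos [0.4949 0.0296 0.1978] yaw -83.11 rpy [-3.1408 -0.0048 -1.4505] F [ 0.8  0.2 -2.2] w 0.03
(0.4948, 0.029, 0.15, -83.1) -> [0.0004 0.0002 0.0478] turn -0.01 rows 2
```

View pics/w13.png

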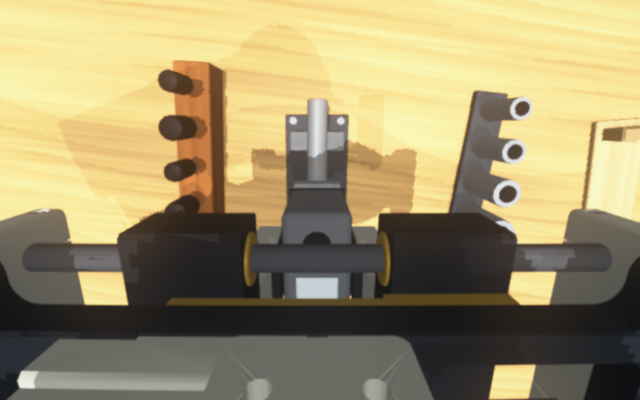

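View pics/s13.png

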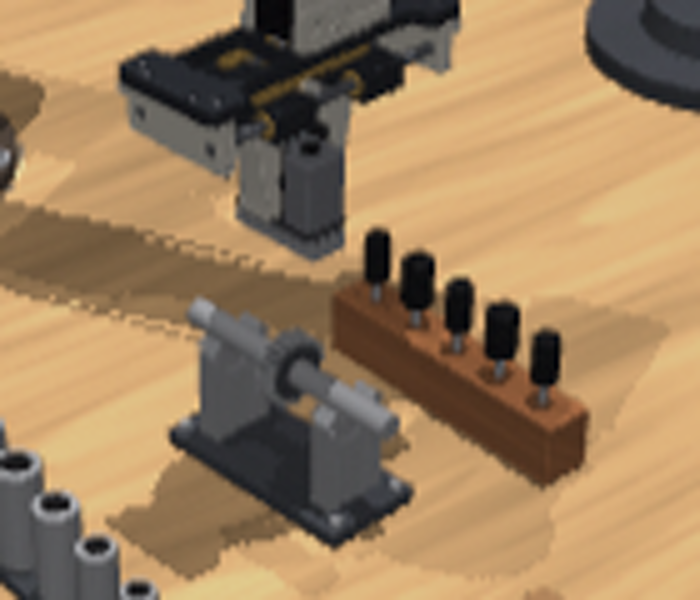

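```bash
python3 -m handwheel '[[[0.024,0.0003,0,0.01,0],[0.024,0.0003,0,0.02,0],[0.024,0.0003,0,0.03,0],[0.024,0.0003,0,0.04,0],[0.024,0.0003,0,0.047,0],[0.024,0.0003,0,0.052,0],[0.024,0.0003,0,0.054,0],[0.024,0.0003,0,0.054,0],[0.024,0.0003,0,0.054,0],[0.024,0.0003,0,0.054,0]]]'
python3 - <<'E'
from h import *
b=grab_frame("scene");cv2.imwrite("pics/s14.png",cv2.resize(b[110:230,260:400],None,fx=5,fy=5,interpolation=cv2.INTER_CUBIC))
plan((.4948,.029,.136,-83.1))
E
```

```text
t: 17.13
eef_pos: [0.4954, 0.0292, 0.1443]
ee_rot: [-3.14, -0.005, -1.45]
force: [-1.6, -0.0, -2.5]
width: 0.03
t 17.18 pos [0.4954 0.0292 0.1444] yaw -83.11 rpy [-3.1397 -0.0046 -1.4505] F [ 0.1  0.3 -3.1] w 0.0301
(0.4948, 0.029, 0.136, -83.1) -> [0.0001 0.0006 0.0084] turn -0.01 rows 1
```

View pics/s14.png

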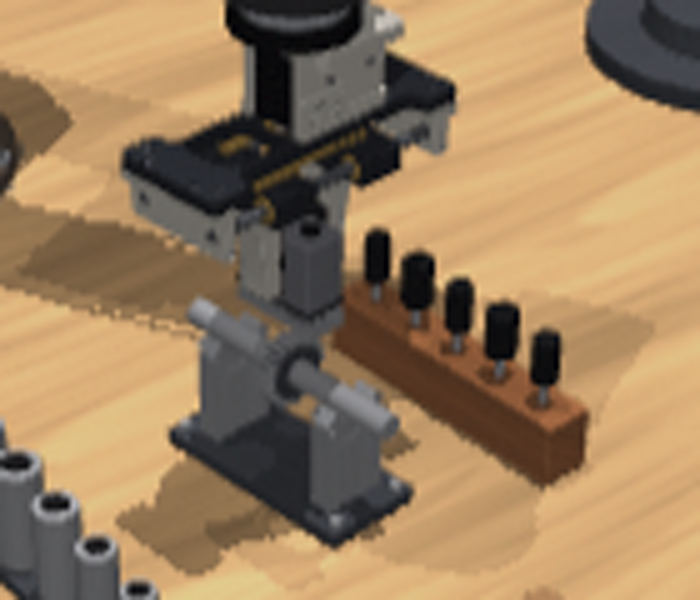

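```bash
python3 -m handwheel '[[[0.024,0,0.0004,0.003,0],[0.024,0,0.0004,0.005,0],[0.024,0,0.0004,0.007,0],[0.024,0,0.0004,0.008,0],[0.024,0,0.0004,0.008,0],[0.024,0,0.0004,0.008,0],[0.024,0,0.0004,0.008,0],[0.024,0,0.0004,0.008,0],[0.024,0,0.0004,0.008,0],[0.024,0,0.0004,0.008,0],[0.024,0,0.0004,0.008,0],[0.024,0,0.0004,0.008,0]]]'
python3 - <<'E'
from h import *
s=grab_frame("scene");cv2.imwrite("pics/s15f.png",s)
cv2.imwrite("pics/s15.png",cv2.resize(s[140:200,290:350],None,fx=10,fy=10,interpolation=cv2.INTER_CUBIC))
cv2.imwrite("pics/w15.png",grab_frame("wrist"))
plan((.4948,.029,.136,-83.1))
print(arm.get_state()["qd"].round(3))
# predicted positions in scene
c=cam("scene");th=np.radians(6.9);a=np.array([np.cos(th),np.sin(th),0]);b=np.array([-np.sin(th),np.cos(th),0])
o=np.array([.4942,.0292,0]);f=lambda x,y,z:proj(c,o+a*x+b*y+[0,0,z])[0]
g=lambda p:((p-[290,140]+.5)*10-.5).round(0)
for n,L in (("face c+x,-y",(.032,-.013,.113)),("c+x+y",(.032,.013,.113)),("c-x,-y",(-.032,-.013,.113)),("wheel top +x",(.007,0,.103)),("wheel top -x",(-.007,0,.103)),("housing top +x-y",(.03,-.015,.175)),("shaft end",(.085,0,.08))): print(n,g(f(*L)))
E
```

```text
t: 18.18
eef_pos: [0.495, 0.0291, 0.1364]
ee_rot: [-3.14, -0.005, -1.45]
force: [0.5, -1.1, -2.4]
width: 0.0297
t 18.28 pos [0.495  0.0291 0.1363] yaw -83.11 rpy [-3.1398 -0.0046 -1.4505] F [-0.6 -0.5 -2.1] w 0.0296
(0.4948, 0.029, 0.136, -83.1) -> [0.0001 0.0002 0.0003] turn -0.01 rows 1
[-0.001  0.    -0.     0.     0.     0.001]
face c+x,-y [334. 405.]
c+x+y [396. 370.]
c-x,-y [184. 318.]
wheel top +x [306. 381.]
wheel top -x [273. 362.]
housing top +x-y [326. 227.]
shaft end [492. 555.]
```

View pics/s15.png

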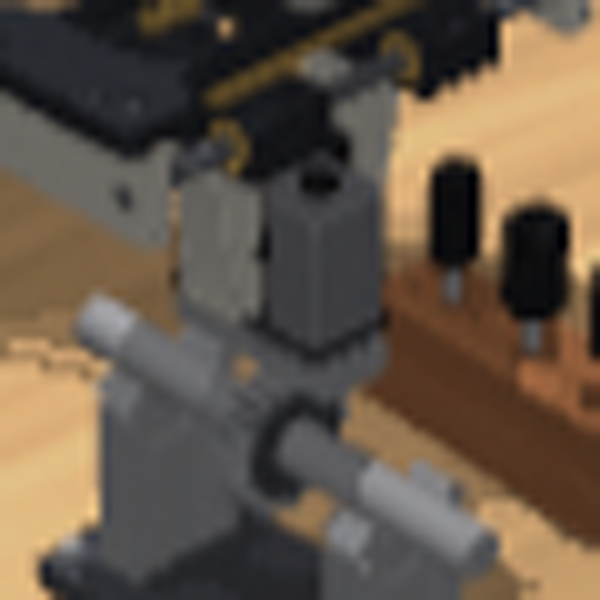

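View pics/w15.png

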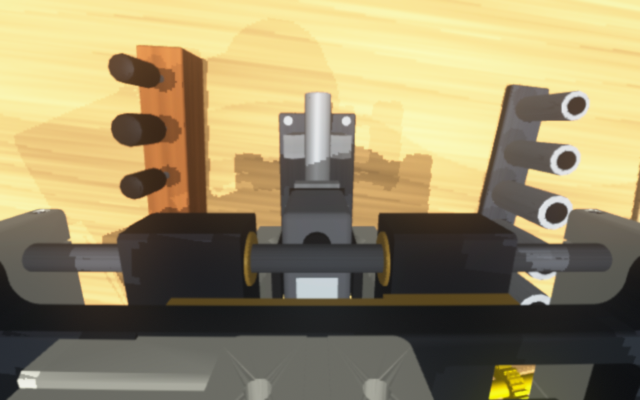

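View pics/s15f.png

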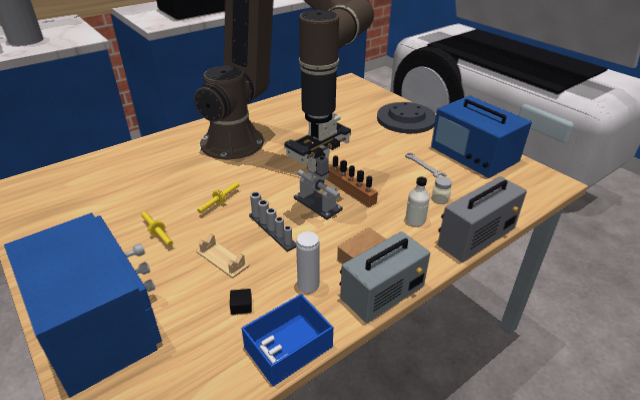

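The pickup is upright over the wheel. Its scene offset from prediction (about −11, −8 zoomed px) matches the shaft end's, so the gap is about 10 mm. It is steady and nothing else has moved. Handing in.

```bash
python3 -c "
from h import *
print(arm.job_done())
plan((.4948,.029,.136,-83.1))"
```

```text
the job is handed in; nothing more can be done
None
the job is handed in; nothing more can be done
```

The shaft is in the stand's two notches and released, and the arm is holding the pickup over the wheel. I handed the job in at about 18.3 s.

- **Shaft:** I lowered it until the wrist force showed it was resting on the stand (−5.4 N to +5.7 N), then opened the gripper gently. The wrist picture afterwards put the wheel within about 1 mm of midway, with the shaft in both notches.
- **Pickup:** I carried it about 80 mm above the screwdrivers. It is now upright, in line with the shaft to well under 1°, and centred to about 1 mm.
- **Gap:** From the arm's pose, the pickup sits about 10 mm above the wheel. The scene picture agrees to about 1.5 mm, after allowing for a roughly 1 px offset that showed equally on the shaft and the pickup.
- **Other checks:** Just before handing in, the joints were at rest, the grip was 30 mm wide and the wrist force was only the pickup's weight. I saw nothing else moved in the last scene picture, though I only checked that by eye. No check failed.

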